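Draw the bottom carrier from the stack magazine and load the hotplate

ROBOT

A 6-joint arm with a two-finger parallel gripper is mounted at the origin on a cart in front of the work surface, level with it; the furniture and walls round the work are solid. World frame = base frame: x ahead of the robot, y to its left, z up, the work surface at z = 0. Lengths are in mm, angles in degrees, forces in N, time in s.
With the tool pointing down it reaches from about 300 to 850 mm from the base axis. Payload 4.2 kg.
Tool frame: the origin (TCP) lies midway between the tips of the shut fingers; the grasp point (between the pads) lies env.hold_point_z behind it (env.hold_point_z is the distance from the TCP to the grasp point, in mm); z points along the fingers, y is the line along which they close (so a half turn about z gives the same grasp; the last joint's range is limited). The gripper opens to 91 mm and grips with 3 to 60 N. Pads are 32 mm wide; open, the fingers measure 118 mm over their backs; the gripper's body (76 mm by 178 mm) begins 60 mm behind the grasp point.
Start: joints at [-70.875, 18.312, 89.639, -0, 72.044, -1.146], TCP at [199.221, -539.402, 213.976] pointing down, gripper open.
Joint ranges: [-177.97, 177.97], [-48.28, 115.42], [12.27, 149.76], [-77.06, 257.06], [2.81, 150.46], [-146.56, 146.56]. Speed limits (degrees/s): [147.25, 147.25, 180, 180, 180, 180].

INTERFACE

Orientations are given as [roll, pitch, yaw] about the fixed x, y, z axes, in that order (R = Rz(yaw) Ry(pitch) Rx(roll)).
In Python, from workcell import env, viewer, spotter gives the robot as it stands.
- The arm moves only by the tool apply_moves, never from a script. Its arguments are lists of equal length, an entry for each row: "delta_pos": the shift along the world's x, y, z normalised to -1 to 1, where 1 is 120 mm, a list of three; "rot": the turn, a rotation vector about the world's x, y, z normalised to -1 to 1, where 1 is 1.5 rad, a list of three; "hand": the opening, from 0 (shut) to 1 (fully open). A call has 1 to 10 rows; each row is the pose to reach, as a shift and turn from the pose commanded when the call began; what a row does not reach only later rows make up. A row lasts 1/12 s, in which the tool goes at most 41.7 mm and 7.16 degrees, less where a joint would pass 70% of its speed; a pose out of reach is approached as far as the arm can. A call with a number of a shift or a turn outside -1 to 1 is refused whole. A call with a gripper value outside its range is refused whole. The fingers move at their own pace and stop on an object; "newtons" is the grip in N (left out, the last holds). Time passes only in rows, so rows that repeat a pose let the fingers close. It gives the time, the measured TCP pose, the force, the opening and the grip force at its end, in the units of the state.
- env.state(): the state, without advancing time (a new reading comes with each control period).
- viewer.grab_frame(name): name is "scene" or "top" or "wrist"; returns a dict with "pixels" (400x640x3 uint8, red, green, blue), "camera_matrix" (3x3 intrinsics, pixels), "R" (3x3) and "t" (3): a world point X has camera coordinates R X + t; the wrist camera has in their place "mount" (4x4, takes a point from camera to tool coordinates, whose origin is the TCP and whose axes are the flange's). Camera axes: x right, y down, z forward; pixel columns grow to the right and rows downward; lengths in mm; the calibration is good to about 2 mm. A picture is of the moment at which its call begins: read the wrist's pose just before it. There is no depth.
- env.job_done(): hands the job in; it is judged then, once.
Trained networks look in a picture, given as the dict that the camera call returned (one of the last four; its "shot" number tells which), for a name from the list of things; names that differ only in an ending like _2 or _b are one class to them, and where a whole thing is asked for, a point or a joint stands for the part that bears it (a point fixed in the world has none). Each returns a list of dicts, best first, with "score" (0 to 1); they miss things now and then, are a little off and sometimes report something else, mostly with a low value. They report only what shows in the picture. A call takes as long as a camera call. They do not tell look-alikes from the thing itself.
- spotter.trace(picture, query): "mask" (400x640 bool, what is visible of it) and "box" ([centre column, centre row, width, height] in pixels, round what is visible of it).
- spotter.landmark_of(picture, query): "position" ([column, row] in pixels: a listed point, or the origin of a listed thing).
The state is a dict: "time_s": time; "qpos": joint angles; "qvel": joint speeds; "effort": joint torques, N m; "ee_pos": TCP position; "ee_rot": TCP orientation; "force": force on the tool from outside, world axes, zero at the start; "torque": the same for the moment, N m; "gripper_width": finger opening in mm; "gripper_force": force on a finger pad.
Only numpy, scipy, OpenCV 4.12 (cv2) and the standard library are available. Lean on these libraries where they do the work, as an engineer would, in place of code of your own. Each camera call takes 0.05 s, during which the arm holds its last target. There are 200 camera calls.

TASK

Pull the bottom sample carrier, the one sticking out of the front slot of the stack magazine, straight out and lay it flat on the middle of the hotplate stirrer's round top plate; which way it points there does not matter. Set it down gently rather than dropping it, and leave the carriers above it in the magazine.

Things in the scene. Friction and masses are not known exactly. Their poses are not given: they have to be found in the camera images.
- carrier_bottom: Carrier to take: flat dark grey plastic plate with three light round wells; in mm: 116 long (x) x 46 wide (y) x 10 thick, 70 g. Origin: centre of underside; z up. Level at the bottom of the magazine, underside 25 above the worktop, its -x end sticking out 36 to 44 into free air: grip it there across the 46 from above. Slides out along its own -x, towards the robot, with a few N; clear after 80.
- carrier_middle: Equal carrier resting on the bottom one, inside the magazine; origin and axes alike. Drops 10 mm when the bottom one is out. Stays. The magazine is a fixed aluminium box open at the top, 128 long x 58 wide (mm; 88 over its feet), wall tops 63 above the worktop, bay 120 x 50, with a front slot 13 high through which only the bottom carrier fits.
- carrier_top: Equal carrier, the top one of the stack of three, resting on the second; origin and axes alike. Drops 10 mm too when the bottom one is out, and stays in the magazine.
- hotplate (a point): Centre of the upper face of the round top plate (diameter 136 mm, 104 mm above the worktop) of a fixed hotplate stirrer, a light grey instrument 224 x 160 mm with two knobs on its sloping front, which faces the robot; its knobs lie lower than the plate. z up, x pointing to the instrument's back.
Mind the look-alikes: they are no part of the job. What is shaped like the carrier_bottom but purple is not meant.

How it is judged:
By the outcome, as a careful person would: the job done as asked, in the order asked, and still so for the second after the job is handed in, with the robot touching nothing.
It also fails if it takes over 45 s, if anything falls off the work surface, if the arm or the gripper's body presses on something with over 40 N, if the wrist force passes 120 N, or if a joint passes its speed limit or range.

## Working session

There is one attempt and no reset: what is moved stays moved. The work goes in short steps, Python scripts to look and compute and a tool call to move; the robot and the scene stay as the last step left them, time stands still between calls to the robot, and variables do not carry over. Pictures are saved under pics/ and viewed, at most 10 in all, crops included, and the job is handed in when it is done.

Besides the shell and the picture viewer there is one more tool, called after ">>>" as a command line: name --argument value ..., lists and objects as JSON in quotes. apply_moves: Moves the arm, as the interface text tells. Its arguments: {"type":"object","properties":{"delta_pos":{"type":"array"},"rot":{"type":"array"},"hand":{"type":"array"},"newtons":{"type":"number"}},"required":["delta_pos","rot","hand"]}

```bash
mkdir -p pics
cat > h.py <<'E'
import numpy as np, cv2
from workcell import env, viewer, spotter
def ray(p,uv):
    K=p["camera_matrix"];d=np.linalg.inv(K)@np.array([uv[0],uv[1],1.]);R=np.array(p["R"]);t=np.array(p["t"])
    return -R.T@t, R.T@d
def at_z(p,uv,z):
    o,d=ray(p,uv); return o+d*(z-o[2])/d[2]
def save(p,n): cv2.imwrite("pics/"+n,cv2.cvtColor(p["pixels"],cv2.COLOR_RGB2BGR))
E
python3 - <<'E'
from h import *
print(env.state(),env.hold_point_z)
for c in("scene","top"):
    p=viewer.grab_frame(c);save(p,c+"1.png")
    for q,z in(("carrier_bottom",25),("carrier_top",45),("hotplate",104)):
        for r in spotter.landmark_of(p,q)[:4]: print(c,q,r["position"],round(r["score"],2),at_z(p,r["position"],z).round(1))
    for r in spotter.trace(p,"carrier_bottom")[:5]: print(c,r["box"],r["score"])
E
```

```text
{'time_s': 0.0, 'qpos': array([-7.08758350e+01,  1.83508284e+01,  8.97062638e+01, -8.43139278e-04,
        7.20427109e+01, -1.14528350e+00]), 'qvel': array([ 0.05627412, -0.02745612,  0.0018165 , -0.05159305, -0.01865464,
        0.10119842]), 'effort': array([ 9.14548909e-04, -4.12465489e+01, -2.31972241e+01,  7.28118257e-02,
        4.54626081e-02, -1.31628663e-04]), 'ee_pos': array([ 199.03893014, -538.91938401,  213.1293835 ]), 'ee_rot': array([-1.79900201e+02, -1.19337435e-03,  2.02697081e+01]), 'force': array([ 0.06911939, -0.26196844, -0.08311014]), 'torque': array([-0.01624535,  0.01019968, -0.0553483 ]), 'gripper_force': 0.0, 'gripper_width': 91.35691328402746} 18.8
scene carrier_bottom [252.5, 345.3] 0.79 [441.4 684.4  25. ]
scene carrier_bottom [314.7, 226.4] 0.65 [540.6 260.4  25. ]
scene carrier_top [300.0, 212.2] 0.53 [604.4 245.8  45. ]
scene hotplate [361.1, 141.0] 0.56 [ 606.1 -180.3  104. ]
scene [249.4, 343.6, 49.6, 32.2] 0.66
scene [311.3, 228.6, 37.0, 18.6] 0.57
top carrier_bottom [180.2, 226.7] 0.67 [449.1 664.3  25. ]
top carrier_bottom [319.1, 194.0] 0.54 [554.  262.1  25. ]
top carrier_top [322.7, 181.1] 0.69 [588.5 252.1  45. ]
top hotplate [482.8, 171.2] 0.76 [ 611. -189.  104.]
top [179.2, 226.1, 24.9, 38.4] 0.78
top [316.8, 207.1, 15.1, 17.6] 0.54
```

View pics/scene1.png

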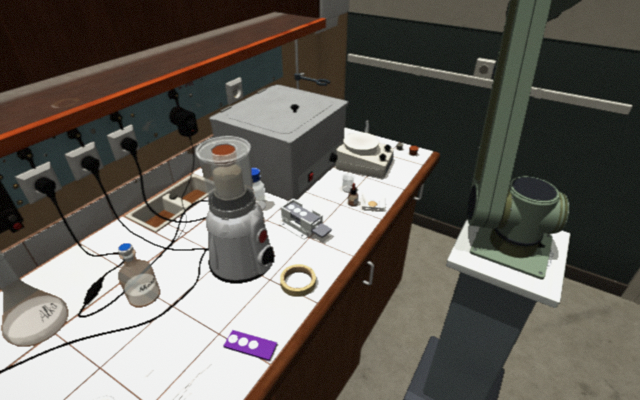

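View pics/top1.png

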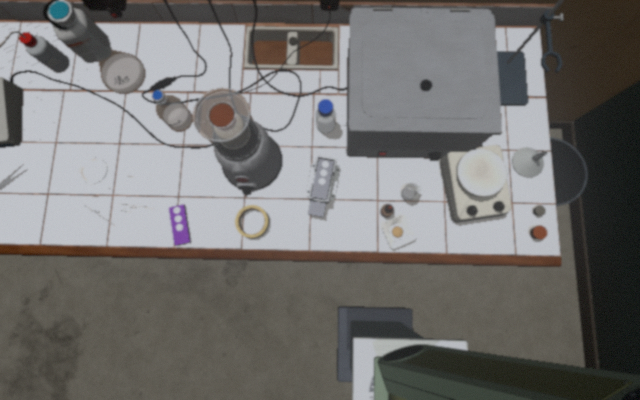

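Candidates in the top view: the purple plate at (180,226), which is a look-alike, and the grey plate sticking out of the magazine at about (317,208). The grey one fits, so I'll confirm it in an enlarged crop.

Run:
```python
from h import *
p=viewer.grab_frame("top");s=viewer.grab_frame("scene")
a=p["pixels"][145:225,290:350];b=p["pixels"][130:230,430:590];c=s["pixels"][190:245,270:340];d=s["pixels"][110:190,320:440]
f=lambda i,w,h:cv2.resize(i,(w,h),interpolation=cv2.INTER_CUBIC)
o=np.vstack([np.hstack([f(a,300,300),f(b,480,300)]),np.hstack([f(c,380,299),f(d,400,299)])])
save({"pixels":o},"crop1.png")
# oven corners top view, unknown height; rough heights
for n,uv in(("ovenfrontleft",(348,153)),("frontright",(499,157)),("backright",(495,12))):
    print(n,[at_z(p,uv,z).round(0) for z in(0,200,300)])
for uv in((459,172),(507,172),(482,148),(482,198)): print(at_z(p,uv,104).round(0))
print(at_z(p,(530,162),100),p["R"],p["t"])
```

```text
ovenfrontleft [array([689., 177.,   0.]), array([627., 187., 200.]), array([596., 193., 300.])]
frontright [array([ 684., -282.,    0.]), array([ 623., -193.,  200.]), array([ 592., -148.,  300.])]
backright [array([1179., -300.,    0.]), array([1032., -208.,  200.]), array([ 959., -162.,  300.])]
[ 608. -124.  104.]
[ 610. -255.  104.]
[ 678. -190.  104.]
[ 536. -183.  104.]
[ 640.80291773 -322.14434846  100.        ] [[ 0.02209592 -0.99966196 -0.01370169]
 [-0.98175592 -0.01910714 -0.18918305]
 [ 0.1888573   0.01763189 -0.98184624]] [ 246.89697922  545.88622459 1077.50722598]
```

View pics/crop1.png

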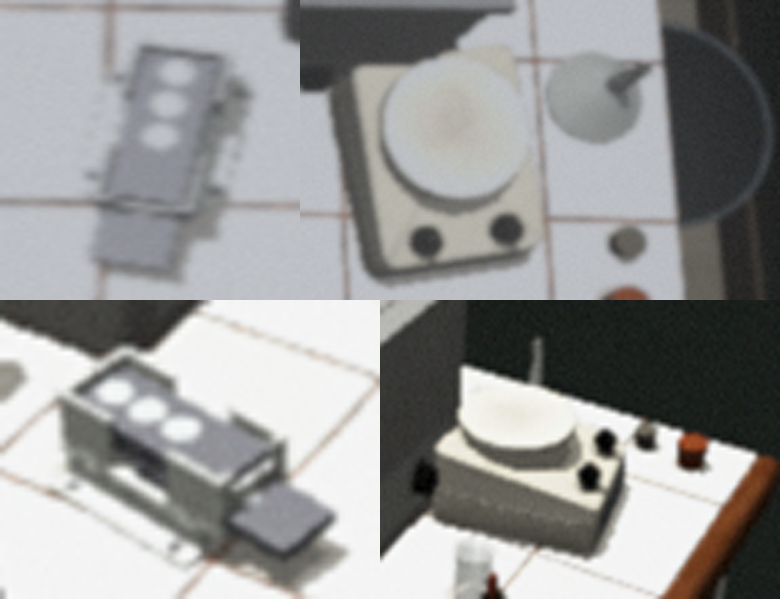

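The grey plate under the stack at top (317,208) and scene (324,231) is the target: it sticks out of the front slot and it isn't purple. The oven stands close to the hotplate, so I'll triangulate its corner and get a rough carrier yaw.

Run:
```python
from h import *
p=viewer.grab_frame("top");s=viewer.grab_frame("scene")
def tri(a,b):
    (o1,d1),(o2,d2)=ray(p,a),ray(s,b)
    M=np.stack([d1,-d2],1);k=np.linalg.lstsq(M,o2-o1,rcond=None)[0]
    x,y=o1+k[0]*d1,o2+k[1]*d2;return ((x+y)/2).round(0),np.linalg.norm(x-y).round(1)
print("FR",tri((499,135),(347,100)),"FL",tri((348,132),(303,135)))
print("plate",tri((482.8,171.2),(361.1,141)))
w=[at_z(p,(290+c/5,145+r*80/300),55) for c,r in((178,70),(157,137))];d=w[0]-w[1];print(w,np.degrees(np.arctan2(d[1],d[0])))
e=[at_z(p,(290+c/5,145+r*80/300),35).round(0) for c,r in((93,263),(180,275),(103,205),(188,212))];print(e)
f=viewer.grab_frame("wrist");print(f["mount"],f["camera_matrix"])
```

```text
FR (array([ 664., -169.,  258.]), np.float64(8.6)) FL (array([639., 187., 285.]), np.float64(25.4))
plate (array([ 612., -192.,   97.]), np.float64(1.3))
[array([638.30336935, 244.58969063,  55.        ]), array([584.76914283, 255.65713732,  55.        ])] -11.680542265658454
[array([489., 291.,  35.]), array([481., 240.,  35.]), array([535., 286.,  35.]), array([530., 237.,  35.])]
[[ 6.27648719e-04 -9.70495653e-01 -2.41117801e-01  6.76782047e+01]
 [ 9.99999763e-01  5.41073897e-04  4.25263938e-04  1.18720705e-01]
 [-2.82254255e-04 -2.41118011e-01  9.70495763e-01 -1.71123011e+02]
 [ 0.00000000e+00  0.00000000e+00  0.00000000e+00  1.00000000e+00]] [[319.25540065   0.         319.03243422]
 [  0.         319.25540065 195.28910634]
 [  0.           0.           1.        ]]
```

>>> apply_moves --delta_pos '[[0.35,0.95,0],[0.35,0.95,0],[0.35,0.95,0],[0.35,0.95,0]]' --rot '[[0,0,0.246],[0,0,0.246],[0,0,0.246],[0,0,0.246]]' --hand '[1,1,1,1]'

```text
time_s: 1.08
ee_pos: [242.0, -419.4, 214.0]
ee_rot: [-179.8, -0.2, 41.8]
force: [0.5, 0.3, -0.8]
gripper_width: 91.3
gripper_force: 0.0
```

>>> apply_moves --delta_pos '[[0.35,0.95,0],[0.35,0.95,0],[0.35,0.95,0],[0.35,0.95,0]]' --rot '[[0,0,0.246],[0,0,0.246],[0,0,0.246],[0,0,0.246]]' --hand '[1,1,1,1]'

```text
time_s: 1.42
ee_pos: [284.0, -306.3, 214.1]
ee_rot: [-179.9, -0.2, 63.0]
force: [-0.5, -0.8, -0.1]
gripper_width: 91.3
gripper_force: 0.0
```

>>> apply_moves --delta_pos '[[0.35,0.95,0],[0.35,0.95,0],[0.35,0.95,0],[0.35,0.95,0]]' --rot '[[0,0,0.246],[0,0,0.246],[0,0,0.246],[0,0,0.246]]' --hand '[1,1,1,1]'

```text
time_s: 1.75
ee_pos: [326.5, -192.9, 214.2]
ee_rot: [179.9, -0.1, 84.2]
force: [-1.2, -0.9, 0.3]
gripper_width: 91.6
gripper_force: 0.0
```

>>> apply_moves --delta_pos '[[0.35,0.95,0],[0.35,0.95,0],[0.35,0.95,0],[0.35,0.95,0]]' --rot '[[0,0,0.246],[0,0,0.246],[0,0,0.246],[0,0,0.246]]' --hand '[1,1,1,1]'

```text
time_s: 2.08
ee_pos: [369.3, -79.1, 214.4]
ee_rot: [179.8, -0.1, 105.3]
force: [0.5, -0.5, 0.3]
gripper_width: 91.1
gripper_force: 0.0
```

>>> apply_moves --delta_pos '[[0.35,0.95,0],[0.35,0.95,0],[0.35,0.95,0],[0.35,0.95,0]]' --rot '[[0,0,0.246],[0,0,0.246],[0,0,0.246],[0,0,0.246]]' --hand '[1,1,1,1]'

```text
time_s: 2.42
ee_pos: [412.0, 34.6, 214.3]
ee_rot: [179.8, -0.0, 126.4]
force: [1.3, -0.9, -0.6]
gripper_width: 91.4
gripper_force: 0.0
```

>>> apply_moves --delta_pos '[[0.35,0.95,0],[0.35,0.95,0],[0.35,0.95,0],[0.35,0.95,0]]' --rot '[[0,0,0.246],[0,0,0.246],[0,0,0.246],[0,0,0.246]]' --hand '[1,1,1,1]'

```text
time_s: 2.75
ee_pos: [454.5, 148.5, 213.9]
ee_rot: [179.8, 0.0, 147.4]
force: [1.1, -1.1, -0.7]
gripper_width: 91.3
gripper_force: 0.0
```

>>> apply_moves --delta_pos '[[0.2,1,0],[0.2,1,0],[0.2,1,0],[0.2,1,0],[0.2,1,0],[0.2,1,0]]' --rot '[[0,0,0.241],[0,0,0.241],[0,0,0.241],[0,0,0.241],[0,0,0.241],[0,0,0.241]]' --hand '[1,1,1,1,1,1]'

```text
time_s: 3.25
ee_pos: [475.5, 262.9, 213.6]
ee_rot: [-179.9, -0.0, 167.7]
force: [0.4, -0.1, 0.0]
gripper_width: 91.1
gripper_force: 0.0
```

```bash
cat >> h.py <<'E'
from scipy.spatial.transform import Rotation as Ro
def wrist():
    s=env.state();f=viewer.grab_frame("wrist");T=np.eye(4);T[:3,:3]=Ro.from_euler("xyz",s["ee_rot"],degrees=True).as_matrix();T[:3,3]=s["ee_pos"]
    W=np.linalg.inv(T@np.array(f["mount"]));g=dict(f);g["R"]=W[:3,:3];g["t"]=W[:3,3];return s,f,g
def proj(p,X): 
    c=p["R"]@np.array(X)+p["t"];q=p["camera_matrix"]@c;return q[:2]/q[2]
E
python3 - <<'E'
from h import *
s,f,g=wrist();print(s["ee_pos"],s["ee_rot"],s["qpos"]);save(f,"w1.png");np.savez("g1.npz",**{k:g[k] for k in("R","t","camera_matrix","pixels")})
for r in spotter.trace(f,"carrier_bottom")[:3]:
    m=r["mask"];print(r["box"],r["score"],m.sum());cs=cv2.findContours(m.astype("u1"),0,2)[0];c=max(cs,key=cv2.contourArea);b=cv2.boxPoints(cv2.minAreaRect(c));print(b.round(1).tolist(),[at_z(g,x,35).round(1).tolist() for x in b])
E
```

```text
[475.50781573 262.90659684 213.5881051 ] [-1.79910168e+02 -2.71563458e-02  1.67661797e+02] [ 2.77569471e+01  1.55169266e+01  9.37342714e+01 -5.42376926e-02
  7.08274412e+01 -4.98870239e+01]
[332.7, 205.3, 40.8, 44.3] 0.97 1524
[[311.1000061035156, 187.1999969482422], [350.8999938964844, 185.60000610351562], [352.5, 224.89999389648438], [312.79998779296875, 226.5]] [[483.6, 251.7, 35.0], [491.2, 295.6, 35.0], [537.2, 288.7, 35.0], [529.5, 243.4, 35.0]]
```

View pics/w1.png

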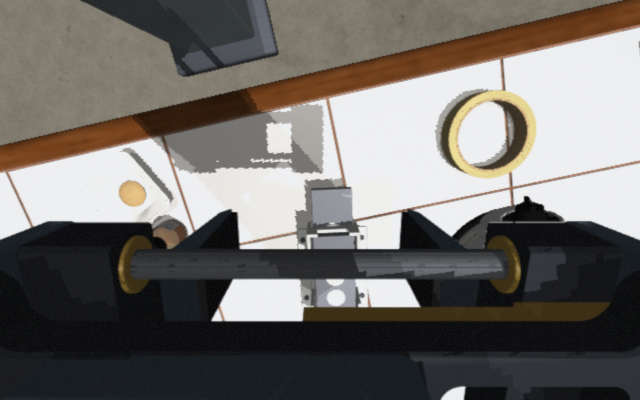

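The wrist view shows the dark grey protruding end at (312–352, 186–226), with the magazine behind it. I'll go lower and refine.

>>> apply_moves --delta_pos '[[0.2,0.07,-0.3],[0.2,0.07,-0.6],[0.2,0.07,-0.88],[0.2,0.07,-0.88],[0.2,0.07,-0.88]]' --rot '[[0,0,0.02],[0,0,0.02],[0,0,0.02],[0,0,0.02],[0,0,0.02]]' --hand '[1,1,1,1,1]'

```text
time_s: 3.77
ee_pos: [498.5, 271.3, 107.7]
ee_rot: [-179.9, -0.2, 169.4]
force: [-0.4, -0.7, 0.6]
gripper_width: 91.3
gripper_force: 0.0
```

```bash
cat > m.py <<'E'
from h import *
import sys
s,f,g=wrist();print(s["ee_pos"],s["ee_rot"])
r=spotter.trace(f,"carrier_bottom")[0];m=r["mask"];print(r["box"],r["score"])
c0,r0,w,h=r["box"]
# grasp-edge rows: left/right edge columns per row, front edge row per column, fitted in world at z=35
rows=range(int(r0-h/2+6),int(r0+h/2-8));L=[];R=[]
for y in rows:
    x=np.flatnonzero(m[y]); L.append(at_z(g,(x[0]-.0,y+.5),35)[:2]);R.append(at_z(g,(x[-1]+1.,y+.5),35)[:2])
F=[]
for x in range(int(c0-w/2+6),int(c0+w/2-6)):
    y=np.flatnonzero(m[:,x]);F.append(at_z(g,(x+.5,y[0]),35)[:2])
for n,P in(("L",L),("R",R),("F",F)):
    v=cv2.fitLine(np.float32(P),cv2.DIST_HUBER,0,.01,.01).ravel();print(n,v.round(3),np.degrees(np.arctan(v[1]/v[0])).round(1))
o=f["pixels"].copy();o[cv2.dilate(m.astype("u1"),np.ones((3,3)))-m.astype("u1")>0]=(255,0,0)
save({"pixels":cv2.resize(o[80:320,200:460],None,fx=2.3,fy=2.3)},sys.argv[1])
E
python3 m.py w2.png
```

```text
[498.49715078 271.27970034 107.71060853] [-1.79870215e+02 -1.57442504e-01  1.69430291e+02]
[321.5, 218.0, 54.2, 54.2] 0.77
L [ 9.89000e-01 -1.46000e-01  5.04951e+02  2.48284e+02] -8.4
R [ 9.82000e-01 -1.91000e-01  5.13352e+02  2.93150e+02] -11.0
F [1.78000e-01 9.84000e-01 4.88787e+02 2.72640e+02] 79.7
```

View pics/w2.png

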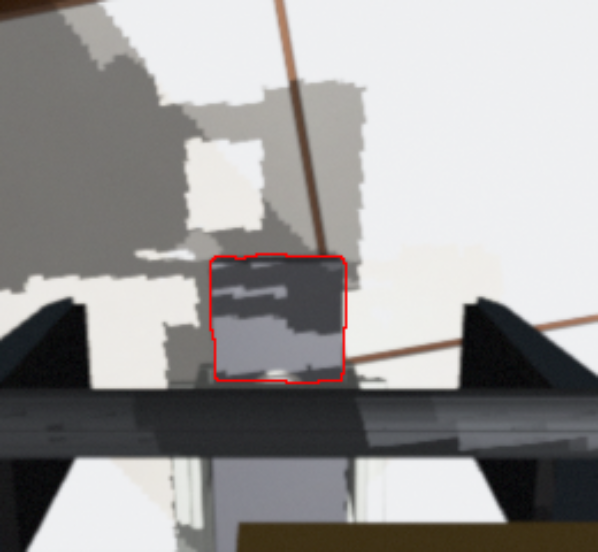

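>>> apply_moves --delta_pos '[[0.07,-0.01,-0.25],[0.07,-0.01,-0.5],[0.07,-0.01,-0.7],[0.07,-0.01,-0.8],[0.07,-0.01,-0.8],[0.07,-0.01,-0.8]]' --rot '[[0,0,0.005],[0,0,0.005],[0,0,0.005],[0,0,0.005],[0,0,0.005],[0,0,0.005]]' --hand '[1,1,1,1,1,1]'

```text
time_s: 4.37
ee_pos: [509.0, 272.3, 14.3]
ee_rot: [179.9, 0.2, 170.0]
force: [-0.0, -0.7, 0.4]
gripper_width: 91.2
gripper_force: 0.0
```

>>> apply_moves --delta_pos '[[-0.01,-0.008,-0.028],[-0.01,-0.008,-0.028],[-0.01,-0.008,-0.028],[-0.01,-0.008,-0.028],[-0.01,-0.008,-0.028],[-0.01,-0.008,-0.028],[-0.01,-0.008,-0.028],[-0.01,-0.008,-0.028],[-0.01,-0.008,-0.028],[-0.01,-0.008,-0.028]]' --rot '[[0,0,0],[0,0,0],[0,0,0],[0,0,0],[0,0,0],[0,0,0],[0,0,0],[0,0,0],[0,0,0],[0,0,0]]' --hand '[1,0.8,0.65,0.55,0.5,0.45,0.4,0.35,0.35,0.35]' --newtons 25

```text
time_s: 5.2
ee_pos: [506.4, 270.8, 9.0]
ee_rot: [180.0, -0.0, 170.0]
force: [0.3, 0.1, -0.7]
gripper_width: 46.0
gripper_force: 25.0
```

>>> apply_moves --delta_pos '[[-0.08,0.0143,0],[-0.17,0.03,0],[-0.26,0.046,0],[-0.35,0.062,0],[-0.45,0.08,0],[-0.55,0.098,0],[-0.65,0.115,0],[-0.75,0.133,0],[-0.85,0.151,0],[-0.85,0.151,0]]' --rot '[[0,0,0],[0,0,0],[0,0,0],[0,0,0],[0,0,0],[0,0,0],[0,0,0],[0,0,0],[0,0,0],[0,0,0]]' --hand '[0.35,0.35,0.35,0.35,0.35,0.35,0.35,0.35,0.35,0.35]'

```text
time_s: 6.03
ee_pos: [401.0, 288.6, 8.7]
ee_rot: [-179.9, -0.2, 170.1]
force: [0.4, -0.3, -0.1]
gripper_width: 46.0
gripper_force: 25.0
```

Run:
```python
from h import *
s,f,g=wrist();t=viewer.grab_frame("top");c=viewer.grab_frame("scene")
r=spotter.trace(f,"carrier_bottom")
print(s["ee_pos"],s["force"],s["gripper_width"],[ (x["box"],x["score"]) for x in r])
save({"pixels":np.hstack([cv2.resize(f["pixels"][120:400,160:480],(400,350)),cv2.resize(c["pixels"][185:255,270:350],(400,350))])},"p1.png")
```

```text
[401.03334373 288.55613627   8.73451206] [ 0.35230385 -0.26489329 -0.13122065] 45.96953385997743 [([318.9, 263.9, 93.6, 87.5], 0.62)]
```

View pics/p1.png

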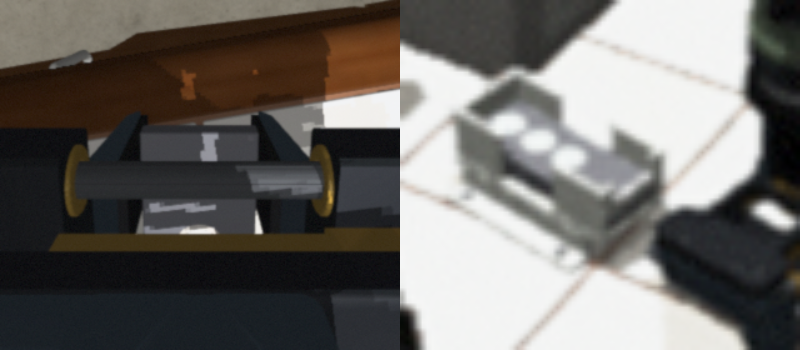

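The carrier is out, and the other two have dropped and stayed in the magazine. I'll refine the grip offset from the visible front edge, at about (273–366, 226).

Run:
```python
from h import *
s,f,g=wrist()
for uv in((273,226),(366,226),(275,221),(365,221)):
    for z in (35,25): print(uv,z,(at_z(g,uv,z)-s["ee_pos"])[:2].round(1))
t=viewer.grab_frame("top");hs=[]
im=t["pixels"].astype(int);
for r in spotter.trace(t,"hotplate")[:2]: print(r["box"],r["score"])
# white disc segmentation
roi=np.zeros((400,640),'u1');cv2.circle(roi,(482,172),32,1,-1)
gray=im.min(2);print(gray[172,450:515:4],gray[140:206:4,482])
```

```text
(273, 226) 35 [-20.  -19.1]
(273, 226) 25 [-16.8 -21.2]
(366, 226) 35 [-12.2  24.9]
(366, 226) 25 [-8.5 25.9]
(275, 221) 35 [-22.3 -17.6]
(275, 221) 25 [-19.2 -19.6]
(365, 221) 35 [-14.8  24.8]
(365, 221) 25 [-11.2  25.7]
[474.5, 183.7, 75.0, 80.4] 0.59
[125 169 177 191 190 182 182 174 174 173 183 187 191 191 186 153 188] [ 70 134 174 192 185 177 177 175 174 176 184 188 191 193 130 113 174]
```

>>> apply_moves --delta_pos '[[0,0,0.15],[0,0,0.4],[0,0,0.7],[0,0,1],[0,0,1]]' --rot '[[0,0,0],[0,0,0],[0,0,0],[0,0,0],[0,0,0]]' --hand '[0.35,0.35,0.35,0.35,0.35]'

```text
time_s: 6.8
ee_pos: [408.7, 291.4, 135.6]
ee_rot: [179.4, 0.6, 169.9]
force: [1.0, 0.2, -0.5]
gripper_width: 45.8
gripper_force: 25.0
```

>>> apply_moves --delta_pos '[[0.05,-0.3,0.1],[0.1,-0.6,0.2],[0.15,-0.9,0.3],[0.16,-0.98,0.33]]' --rot '[[0,0,0],[0,0,0],[0,0,0],[0,0,0]]' --hand '[0.35,0.35,0.35,0.35]'

```text
time_s: 7.13
ee_pos: [424.6, 167.8, 169.8]
ee_rot: [-180.0, 0.1, 169.8]
force: [0.5, -0.4, -1.1]
gripper_width: 46.2
gripper_force: 25.0
```

>>> apply_moves --delta_pos '[[0.1,-0.3,0],[0.2,-0.6,0],[0.3,-0.9,0],[0.33,-0.98,0]]' --rot '[[0,0,0],[0,0,0],[0,0,0],[0,0,0]]' --hand '[0.35,0.35,0.35,0.35]'

```text
time_s: 7.47
ee_pos: [464.6, 49.9, 168.3]
ee_rot: [-179.9, 0.1, 169.8]
force: [0.0, 0.2, 0.2]
gripper_width: 45.4
gripper_force: 25.0
```

>>> apply_moves --delta_pos '[[0.1,-0.3,0],[0.2,-0.6,0],[0.3,-0.9,0],[0.33,-0.98,0]]' --rot '[[0,0,0],[0,0,0],[0,0,0],[0,0,0]]' --hand '[0.35,0.35,0.35,0.35]'

```text
time_s: 7.8
ee_pos: [504.6, -67.6, 168.1]
ee_rot: [-179.9, 0.1, 169.8]
force: [0.6, 0.1, -0.6]
gripper_width: 45.7
gripper_force: 25.0
```

>>> apply_moves --delta_pos '[[0,-0.3,0],[0,-0.6,0],[0,-0.9,0],[0,-0.98,0],[0,-0.98,0],[0,-0.98,0]]' --rot '[[0,0,0],[0,0,0],[0,0,0],[0,0,0],[0,0,0],[0,0,0]]' --hand '[0.35,0.35,0.35,0.35,0.35,0.35]'

```text
time_s: 8.3
ee_pos: [502.6, -180.5, 168.0]
ee_rot: [179.9, -0.1, 169.9]
force: [0.5, 0.1, -1.2]
gripper_width: 45.8
gripper_force: 25.0
```

Run:
```python
from h import *
t=viewer.grab_frame("top");c=viewer.grab_frame("scene");s,f,g=wrist()
print(s["ee_pos"],s["ee_rot"])
for p,n in((t,"t"),(c,"c")):
  for q in("carrier_bottom","hotplate"):
    for r in spotter.landmark_of(p,q)[:3]: print(n,q,r["position"],r["score"],at_z(p,r["position"],s["ee_pos"][2]+14 if q[0]=="c" else 104).round(0))
save({"pixels":np.vstack([np.hstack([cv2.resize(t["pixels"][120:240,420:560],(400,340)),cv2.resize(c["pixels"][80:200,310:450],(400,340))]),cv2.resize(f["pixels"],(800,250))])},"q1.png")
```

```text
[ 502.73219617 -179.70571221  168.33168474] [ 1.79931858e+02 -5.05737050e-02  1.70047347e+02]
t carrier_bottom [179.6, 227.0] 0.7 [431. 607. 182.]
t carrier_bottom [494.7, 187.1] 0.66 [ 549. -185.  182.]
t hotplate [477.9, 172.5] 0.96 [ 607. -175.  104.]
c carrier_bottom [248.7, 346.0] 0.77 [367. 761. 182.]
c carrier_bottom [378.0, 127.3] 0.61 [ 539. -171.  182.]
c carrier_bottom [358.5, 137.8] 0.33 [562. -61. 182.]
c hotplate [364.6, 140.4] 0.56 [ 597. -192.  104.]
```

View pics/q1.png

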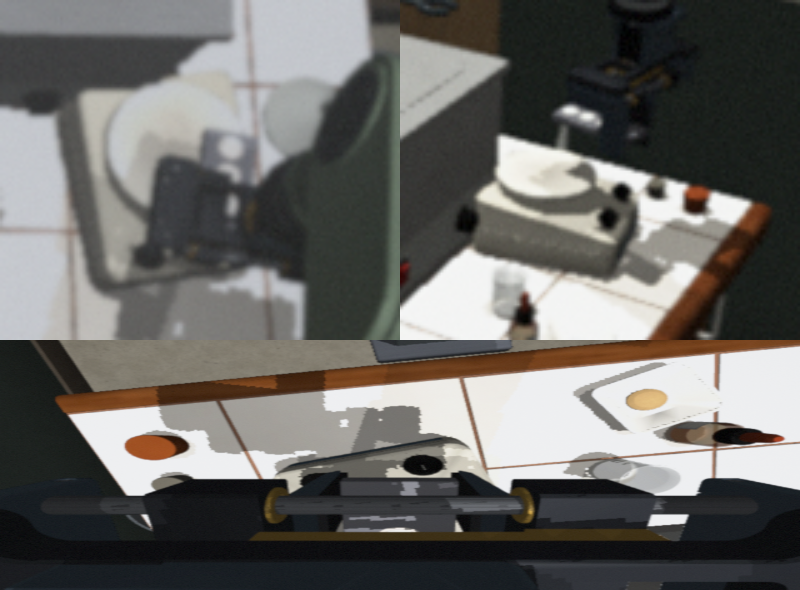

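>>> apply_moves --delta_pos '[[0.2,-0.015,0],[0.4,-0.015,0],[0.545,-0.015,0],[0.545,-0.015,-0.15],[0.545,-0.015,-0.3],[0.545,-0.015,-0.45],[0.545,-0.015,-0.52],[0.545,-0.015,-0.52],[0.545,-0.015,-0.52],[0.545,-0.015,-0.52]]' --rot '[[0,0,0],[0,0,0],[0,0,0],[0,0,0],[0,0,0],[0,0,0],[0,0,0],[0,0,0],[0,0,0],[0,0,0]]' --hand '[0.35,0.35,0.35,0.35,0.35,0.35,0.35,0.35,0.35,0.35]'

```text
time_s: 9.48
ee_pos: [568.6, -183.1, 106.7]
ee_rot: [-180.0, 0.1, 170.0]
force: [-0.3, 0.3, -1.0]
gripper_width: 46.1
gripper_force: 25.0
```

Run:
```python
from h import *
t=viewer.grab_frame("top");s,f,g=wrist();c=viewer.grab_frame("scene")
print(s["ee_pos"],s["ee_rot"],s["force"])
for p,n in((t,"t"),(c,"c")):
  for q in("carrier_bottom","hotplate"):
    for r in spotter.landmark_of(p,q)[:3]: print(n,q,r["position"],r["score"],at_z(p,r["position"],s["ee_pos"][2]+16 if q[0]=="c" else 104).round(0))
save({"pixels":np.hstack([cv2.resize(t["pixels"][120:240,420:560],(400,340)),cv2.resize(c["pixels"][80:200,310:450],(400,340))])},"q2.png")
```

```text
[ 568.53690009 -183.20081886  106.71264036] [-1.79995857e+02  5.38623478e-02  1.69995643e+02] [ 0.44326212  0.69878332 -0.69759748]
t carrier_bottom [489.2, 167.1] 0.8 [ 618. -199.  123.]
t carrier_bottom [182.3, 225.6] 0.57 [442. 622. 123.]
c carrier_bottom [253.8, 346.8] 0.73 [388. 730. 123.]
c hotplate [363.3, 140.1] 0.69 [ 602. -191.  104.]
```

View pics/q2.png

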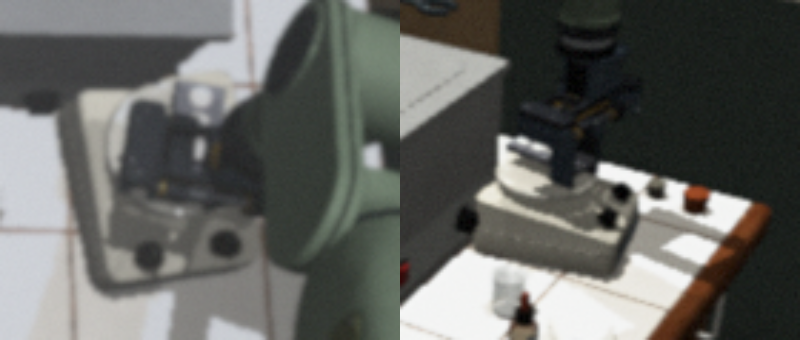

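Centred over the plate, but the grip sits too deep: the fingertips are about 16 mm below the carrier's underside, so they'd hit the plate and the carrier would have to drop. It has to be regripped nearer the tips. I'll lay it on the bench's front edge with the fingers hanging past the edge, so first I'll measure the edge.

Run:
```python
from h import *
t=cv2.cvtColor(cv2.imread("pics/top1.png"),4);p=viewer.grab_frame("top")
for col in(335,350,365):
    print(col,[(r,t[r,col].tolist(),at_z(p,(col,r+.5),0).round(0)[:2].tolist()) for r in range(236,266,2)])
z=np.load("g1.npz");g={k:z[k] for k in z}
for col in(340,):
    for r in range(40,130,4): print(r,g["pixels"][r,col].tolist(),at_z(g,(col,r),0).round(0)[:2])
```

```text
335 [(236, [189, 191, 197], [432.0, 213.0]), (238, [189, 192, 197], [426.0, 213.0]), (240, [189, 191, 197], [420.0, 213.0]), (242, [192, 195, 199], [415.0, 213.0]), (244, [189, 192, 197], [409.0, 213.0]), (246, [188, 190, 196], [403.0, 212.0]), (248, [188, 190, 196], [397.0, 212.0]), (250, [159, 156, 158], [391.0, 212.0]), (252, [111, 88, 78], [386.0, 212.0]), (254, [98, 71, 56], [380.0, 212.0]), (256, [95, 66, 53], [374.0, 212.0]), (258, [91, 65, 53], [368.0, 212.0]), (260, [79, 60, 52], [362.0, 212.0]), (262, [94, 88, 82], [357.0, 212.0]), (264, [102, 97, 90], [351.0, 212.0])]
350 [(236, [188, 192, 197], [433.0, 169.0]), (238, [189, 191, 196], [427.0, 169.0]), (240, [189, 192, 197], [421.0, 169.0]), (242, [190, 192, 197], [416.0, 169.0]), (244, [189, 193, 197], [410.0, 169.0]), (246, [188, 191, 196], [404.0, 169.0]), (248, [190, 194, 199], [398.0, 168.0]), (250, [174, 173, 177], [392.0, 168.0]), (252, [123, 96, 86], [386.0, 168.0]), (254, [98, 69, 55], [381.0, 168.0]), (256, [98, 68, 56], [375.0, 168.0]), (258, [93, 66, 54], [369.0, 168.0]), (260, [80, 60, 51], [363.0, 168.0]), (26
[... 662 characters left out ...]
20, 115, 102] [335. 317.]
44 [121, 116, 104] [339. 316.]
48 [122, 118, 105] [343. 315.]
52 [120, 115, 103] [347. 315.]
56 [123, 119, 106] [351. 314.]
60 [128, 121, 108] [355. 313.]
64 [126, 120, 107] [359. 312.]
68 [88, 49, 23] [363. 311.]
72 [117, 68, 35] [368. 310.]
76 [119, 69, 34] [372. 310.]
80 [113, 64, 26] [376. 309.]
84 [118, 67, 33] [380. 308.]
88 [110, 62, 24] [384. 307.]
92 [128, 84, 60] [389. 306.]
96 [235, 235, 236] [393. 305.]
100 [238, 239, 241] [397. 304.]
104 [238, 239, 241] [402. 303.]
108 [238, 239, 241] [406. 303.]
112 [238, 240, 241] [411. 302.]
116 [238, 239, 241] [415. 301.]
120 [239, 240, 242] [419. 300.]
124 [238, 239, 241] [424. 299.]
128 [239, 239, 241] [428. 298.]
```

>>> apply_moves --delta_pos '[[0,0,0.2],[0,0,0.45],[-0.1,0,0.5],[-0.35,0,0.5],[-0.6,0,0.5],[-0.85,0,0.5],[-0.9,0,0.5]]' --rot '[[0,0,0],[0,0,0],[0,0,0],[0,0,0],[0,0,0],[0,0,0],[0,0,0]]' --hand '[0.35,0.35,0.35,0.35,0.35,0.35,0.35]'

```text
time_s: 10.47
ee_pos: [454.5, -182.3, 165.5]
ee_rot: [180.0, -0.3, 169.9]
force: [-0.4, -0.4, -1.3]
gripper_width: 45.8
gripper_force: 25.0
```

>>> apply_moves --delta_pos '[[-0.13,0.25,0],[-0.26,0.5,0],[-0.39,0.75,0],[-0.5,0.98,0],[-0.5,0.98,0]]' --rot '[[0,0,0.03],[0,0,0.06],[0,0,0.09],[0,0,0.116],[0,0,0.116]]' --hand '[0.35,0.35,0.35,0.35,0.35]'

```text
time_s: 10.88
ee_pos: [396.4, -62.1, 165.7]
ee_rot: [179.9, -0.2, -179.8]
force: [-1.1, -0.1, -0.4]
gripper_width: 46.2
gripper_force: 25.0
```

>>> apply_moves --delta_pos '[[-0.13,0.25,0],[-0.26,0.5,0],[-0.39,0.75,0],[-0.5,0.98,0],[-0.5,0.98,0]]' --rot '[[0,0,0],[0,0,0],[0,0,0],[0,0,0],[0,0,0]]' --hand '[0.35,0.35,0.35,0.35,0.35]'

```text
time_s: 11.3
ee_pos: [337.6, 54.8, 165.9]
ee_rot: [179.9, -0.1, -179.8]
force: [-0.2, -0.2, -0.2]
gripper_width: 45.6
gripper_force: 25.0
```

>>> apply_moves --delta_pos '[[-0.01,0.2,-0.1],[-0.02,0.4,-0.25],[-0.03,0.6,-0.4],[-0.04,0.8,-0.55],[-0.04,0.8,-0.7],[-0.04,0.8,-0.9],[-0.04,0.8,-1],[-0.04,0.8,-1],[-0.04,0.8,-1]]' --rot '[[0,0,0],[0,0,0],[0,0,0],[0,0,0],[0,0,0],[0,0,0],[0,0,0],[0,0,0],[0,0,0]]' --hand '[0.35,0.35,0.35,0.35,0.35,0.35,0.35,0.35,0.35]'

```text
time_s: 12.05
ee_pos: [335.7, 147.5, 45.9]
ee_rot: [-180.0, -0.1, 179.9]
force: [0.5, 0.1, -1.6]
gripper_width: 45.9
gripper_force: 25.0
```

Run:
```python
from h import *
s,f,g=wrist();print(s["ee_pos"],s["ee_rot"],s["qpos"].round(1));save({"pixels":f["pixels"][100:330]},"e1.png")
for c in(150,500):
    print([(int(r),f["pixels"][r,c].tolist(),at_z(g,(c,r),0).round(0)[:2].tolist()) for r in range(120,240,6)])
```

```text
[335.69328056 147.54478019  45.91258694] [-1.79971764e+02 -5.43184725e-02  1.79929342e+02] [ 21.9  11.8 128.7  -0.   39.5 -68. ]
[(120, [242, 238, 223], [271.0, 36.0]), (126, [243, 239, 225], [274.0, 35.0]), (132, [243, 238, 225], [278.0, 35.0]), (138, [238, 233, 218], [282.0, 34.0]), (144, [240, 235, 220], [286.0, 34.0]), (150, [236, 230, 216], [290.0, 33.0]), (156, [240, 236, 222], [294.0, 32.0]), (162, [238, 233, 219], [299.0, 32.0]), (168, [92, 62, 39], [303.0, 31.0]), (174, [90, 60, 37], [307.0, 31.0]), (180, [90, 60, 35], [311.0, 30.0]), (186, [91, 61, 38], [315.0, 30.0]), (192, [92, 61, 38], [320.0, 29.0]), (198, [88, 58, 34], [324.0, 29.0]), (204, [89, 59, 36], [328.0, 28.0]), (210, [95, 63, 40], [333.0, 28.0]), (216, [87, 56, 33], [337.0, 27.0]), (222, [96, 65, 40], [342.0, 26.0]), (228, [36, 37, 43], [346.0, 26.0]), (234, [36, 36, 39], [351.0, 25.0])]
[(120, [236, 231, 216], [271.0, 267.0]), (126, [226, 221, 200], [275.0, 268.0]), (132, [221, 214, 195], [279.0, 268.0]), (138, [223, 218, 199], [283.0, 269.0]), (144, [239, 234, 219], [286.0, 269.0]), (150, [237, 232, 219], [291.0, 270.0]), (156, [238, 232, 218], [295.0, 270.0]), (162, [237, 232, 217], [299.0, 271.0]), (168, [93, 63, 39], [303.0, 272.0]), (174, [87, 57, 32], [307.0, 272.0]), (180, [92, 60, 36], [311.0, 273.0]), (186, [94, 61, 37], [315.0, 273.0]), (192, [92, 61, 38], [320.0, 274.0]), (198, [94, 62, 39], [324.0, 274.0]), (204, [90, 60, 37], [328.0, 275.0]), (210, [90, 60, 38], [333.0, 276.0]), (216, [93, 62, 39], [337.0, 276.0]), (222, [93, 61, 36], [342.0, 277.0]), (228, [80, 52, 34], [346.0, 278.0]), (234, [42, 43, 48], [351.0, 278.0])]
```

View pics/e1.png

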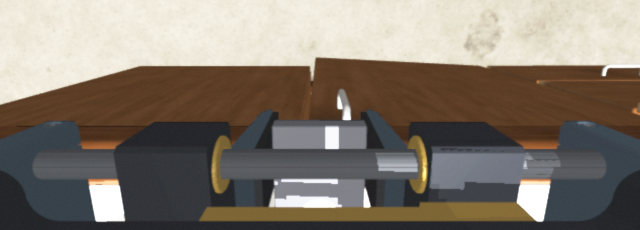

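>>> apply_moves --delta_pos '[[-0.005,0,-0.1],[-0.005,0,-0.22],[-0.005,0,-0.34],[-0.005,0,-0.44],[-0.005,0,-0.49],[-0.005,0,-0.49],[-0.005,0,-0.49]]' --rot '[[0,0,0],[0,0,0],[0,0,0],[0,0,0],[0,0,0],[0,0,0],[0,0,0]]' --hand '[0.35,0.35,0.35,0.35,0.35,0.35,0.35]'

```text
time_s: 12.68
ee_pos: [335.6, 148.1, -12.0]
ee_rot: [180.0, 0.1, 179.9]
force: [0.2, 0.2, -1.0]
gripper_width: 45.8
gripper_force: 25.0
```

>>> apply_moves --delta_pos '[[0,0,-0.005],[0,0,-0.01],[0,0,-0.015],[0,0,-0.015]]' --rot '[[0,0,0],[0,0,0],[0,0,0],[0,0,0]]' --hand '[0.35,0.35,0.35,0.35]'

```text
time_s: 13.02
ee_pos: [335.0, 148.1, -14.1]
ee_rot: [180.0, 0.0, 180.0]
force: [0.5, 0.4, -0.5]
gripper_width: 45.8
gripper_force: 25.0
```

>>> apply_moves --delta_pos '[[0,0,-0.005],[0,0,-0.01],[0,0,-0.015],[0,0,-0.015]]' --rot '[[0,0,0],[0,0,0],[0,0,0],[0,0,0]]' --hand '[0.35,0.35,0.35,0.35]'

```text
time_s: 13.35
ee_pos: [334.8, 148.0, -16.1]
ee_rot: [180.0, 0.0, 180.0]
force: [-0.9, -0.6, 2.4]
gripper_width: 45.8
gripper_force: 25.0
```

>>> apply_moves --delta_pos '[[0,0,-0.005],[0,0,-0.005],[0,0,-0.01],[0,0,-0.01]]' --rot '[[0,0,0],[0,0,0],[0,0,0],[0,0,0]]' --hand '[0.35,0.35,0.35,0.35]'

```text
time_s: 13.68
ee_pos: [334.8, 148.0, -16.9]
ee_rot: [180.0, 0.0, 180.0]
force: [-3.3, -0.7, 10.5]
gripper_width: 45.8
gripper_force: 25.0
```

>>> apply_moves --delta_pos '[[0,0,0.006],[0,0,0.006],[0,0,0.006],[0,0,0.006],[0,0,0.006],[0,0,0.006]]' --rot '[[0,0,0],[0,0,0],[0,0,0],[0,0,0],[0,0,0],[0,0,0]]' --hand '[0.51,0.53,0.56,0.6,0.65,0.65]'

```text
time_s: 14.18
ee_pos: [334.8, 147.9, -16.8]
ee_rot: [180.0, -0.0, 180.0]
force: [0.5, -0.4, -0.5]
gripper_width: 59.1
gripper_force: 0.0
```

>>> apply_moves --delta_pos '[[0,0,0.05],[0,0,0.1],[0,0,0.15],[0,0,0.15],[0,0,0.15]]' --rot '[[0,0,0],[0,0,0],[0,0,0],[0,0,0],[0,0,0]]' --hand '[0.65,0.65,0.65,0.65,0.65]'

```text
time_s: 14.6
ee_pos: [335.3, 148.2, 2.0]
ee_rot: [180.0, 0.1, 180.0]
force: [0.4, -0.3, 0.9]
gripper_width: 59.0
gripper_force: 0.0
```

Run:
```python
from h import *
s,f,g=wrist();print(s["ee_pos"],s["force"],s["gripper_width"]);save({"pixels":cv2.resize(f["pixels"][150:330,180:460],None,fx=2.5,fy=2.5)},"e2.png")
```

```text
[335.31287664 148.15523925   1.95208406] [ 0.42095905 -0.25361958  0.87458743] 59.0062071671601
```

View pics/e2.png

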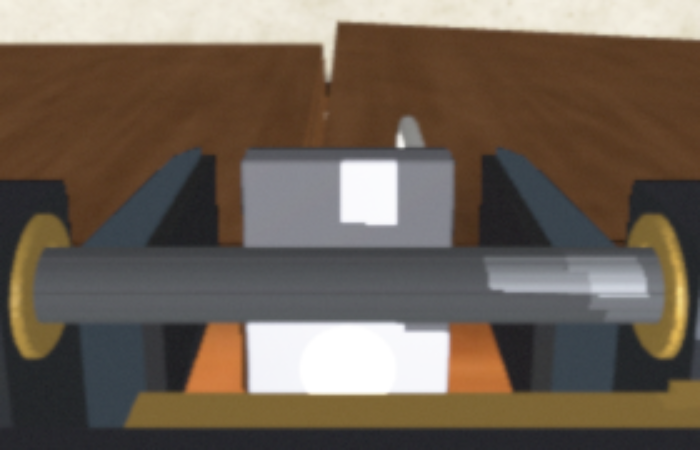

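The carrier lies level on the edge, with its end between the fingers at about (245–450, 150). Now I'll regrip with the tips about 2 mm above its underside.

>>> apply_moves --delta_pos '[[0,0,0],[0,0,0],[0,0,0],[0,0,0],[0,0,0],[0,0,0],[0,0,0]]' --rot '[[0,0,0],[0,0,0],[0,0,0],[0,0,0],[0,0,0],[0,0,0],[0,0,0]]' --hand '[0.58,0.52,0.48,0.42,0.35,0.35,0.35]' --newtons 30

```text
time_s: 15.23
ee_pos: [334.7, 147.9, 1.2]
ee_rot: [-180.0, -0.0, 180.0]
force: [0.6, 0.1, -1.3]
gripper_width: 45.5
gripper_force: 30.0
```

>>> apply_moves --delta_pos '[[0,0,0.05],[0,0,0.15],[0,0,0.3],[0,0,0.5],[0,0,0.7],[0,0,0.9],[0,0,1],[0,0,1],[0,0,1]]' --rot '[[0,0,0],[0,0,0],[0,0,0],[0,0,0],[0,0,0],[0,0,0],[0,0,0],[0,0,0],[0,0,0]]' --hand '[0.35,0.35,0.35,0.35,0.35,0.35,0.35,0.35,0.35]'

```text
time_s: 15.98
ee_pos: [334.9, 148.0, 121.7]
ee_rot: [180.0, 0.1, 180.0]
force: [0.5, -0.3, -0.6]
gripper_width: 45.7
gripper_force: 30.0
```

Run:
```python
from h import *
s,f,g=wrist();print(s["ee_pos"],s["force"],s["torque"],s["gripper_width"],s["gripper_force"])
a=cv2.imread("pics/e2.png");b=cv2.resize(cv2.cvtColor(f["pixels"],4)[150:330,180:460],None,fx=2.5,fy=2.5)
# same appearance in the tool frame => not slipped/tilted: front edge profile at centre columns
for i in(a,b): print(i[130:180:4,300].sum(1), i[200,225:265:4].sum(1), i[200,430:470:4].sum(1))
for r in spotter.trace(f,"carrier_bottom")[:2]: print(r["box"],r["score"])
```

```text
[334.87486429 147.97528597 121.7383009 ] [ 0.50058896 -0.29391421 -0.60844317] [ 0.11608809 -0.10516532 -0.01852178] 45.70434511380221 29.999439418315887
[184 177 184 188 186 237 265 280 368 418 421 420 421] [204 200 195 193 247 380 422 421 421 422] [408 407 408 409 409 387 261 170 167 163]
[162 124 141 141 145 183 258 265 285 368 413 418 416] [101  98 102 107 187 369 415 420 418 413] [408 407 407 407 409 391 265 118 100 102]
[319.1, 259.5, 84.9, 102.7] 0.9
```

>>> apply_moves --delta_pos '[[0.08,-0.25,0.15],[0.16,-0.5,0.28],[0.25,-0.75,0.38],[0.33,-0.98,0.38],[0.33,-0.98,0.38]]' --rot '[[0,0,0],[0,0,0],[0,0,0],[0,0,0],[0,0,0]]' --hand '[0.35,0.35,0.35,0.35,0.35]'

```text
time_s: 16.5
ee_pos: [375.8, 26.8, 166.5]
ee_rot: [-179.9, 0.0, 179.7]
force: [0.1, 1.2, -0.8]
gripper_width: 45.8
gripper_force: 30.0
```

>>> apply_moves --delta_pos '[[0.08,-0.25,0],[0.16,-0.5,0],[0.25,-0.75,0],[0.33,-0.98,0],[0.33,-0.98,0]]' --rot '[[0,0,-0.03],[0,0,-0.06],[0,0,-0.09],[0,0,-0.116],[0,0,-0.116]]' --hand '[0.35,0.35,0.35,0.35,0.35]'

```text
time_s: 16.92
ee_pos: [415.3, -90.4, 165.6]
ee_rot: [-179.9, -0.0, 169.7]
force: [1.1, 0.3, -0.7]
gripper_width: 45.8
gripper_force: 30.0
```

>>> apply_moves --delta_pos '[[0.1,-0.25,0],[0.2,-0.5,0],[0.3,-0.7,0],[0.38,-0.785,0],[0.38,-0.785,0],[0.38,-0.785,0]]' --rot '[[0,0,0],[0,0,0],[0,0,0],[0,0,0],[0,0,0],[0,0,0]]' --hand '[0.35,0.35,0.35,0.35,0.35,0.35]'

```text
time_s: 17.42
ee_pos: [458.8, -180.4, 165.3]
ee_rot: [179.9, -0.2, 170.0]
force: [0.5, -0.3, -1.8]
gripper_width: 46.1
gripper_force: 30.0
```

>>> apply_moves --delta_pos '[[0.25,0,0],[0.5,0,0],[0.75,0,0],[0.89,0,0],[0.89,0,-0.1],[0.89,0,-0.2],[0.89,0,-0.3],[0.89,0,-0.35],[0.89,0,-0.35]]' --rot '[[0,0,0],[0,0,0],[0,0,0],[0,0,0],[0,0,0],[0,0,0],[0,0,0],[0,0,0],[0,0,0]]' --hand '[0.35,0.35,0.35,0.35,0.35,0.35,0.35,0.35,0.35]'

```text
time_s: 18.17
ee_pos: [564.5, -179.5, 123.0]
ee_rot: [179.9, -0.3, 170.1]
force: [-0.3, 0.4, -1.8]
gripper_width: 46.1
gripper_force: 30.0
```

>>> apply_moves --delta_pos '[[0.033,-0.018,-0.03],[0.033,-0.018,-0.06],[0.033,-0.018,-0.09],[0.033,-0.018,-0.108],[0.033,-0.018,-0.108],[0.033,-0.018,-0.108]]' --rot '[[0,0,0],[0,0,0],[0,0,0],[0,0,0],[0,0,0],[0,0,0]]' --hand '[0.35,0.35,0.35,0.35,0.35,0.35]'

```text
time_s: 18.67
ee_pos: [570.3, -183.6, 112.0]
ee_rot: [180.0, -0.0, 170.0]
force: [0.5, 0.7, -1.4]
gripper_width: 45.8
gripper_force: 30.0
```

>>> apply_moves --delta_pos '[[0,0,-0.006],[0,0,-0.012],[0,0,-0.018],[0,0,-0.02],[0,0,-0.02]]' --rot '[[0,0,0],[0,0,0],[0,0,0],[0,0,0],[0,0,0]]' --hand '[0.35,0.35,0.35,0.35,0.35]'

```text
time_s: 19.08
ee_pos: [570.3, -183.6, 109.5]
ee_rot: [180.0, -0.0, 170.0]
force: [-0.4, -1.3, -1.1]
gripper_width: 45.7
gripper_force: 30.0
```

>>> apply_moves --delta_pos '[[0,0,-0.006],[0,0,-0.012],[0,0,-0.018],[0,0,-0.021],[0,0,-0.021]]' --rot '[[0,0,0],[0,0,0],[0,0,0],[0,0,0],[0,0,0]]' --hand '[0.35,0.35,0.35,0.35,0.35]'

```text
time_s: 19.5
ee_pos: [570.3, -183.6, 106.9]
ee_rot: [180.0, -0.0, 170.0]
force: [-0.8, -0.3, -1.0]
gripper_width: 45.7
gripper_force: 30.0
```

>>> apply_moves --delta_pos '[[0,0,-0.004],[0,0,-0.008],[0,0,-0.01],[0,0,-0.01]]' --rot '[[0,0,0],[0,0,0],[0,0,0],[0,0,0]]' --hand '[0.35,0.35,0.35,0.35]'

```text
time_s: 19.83
ee_pos: [570.4, -183.6, 105.8]
ee_rot: [180.0, -0.0, 170.0]
force: [0.7, -0.5, -0.6]
gripper_width: 45.8
gripper_force: 30.0
```

>>> apply_moves --delta_pos '[[0,0,-0.003],[0,0,-0.006],[0,0,-0.006],[0,0,-0.006]]' --rot '[[0,0,0],[0,0,0],[0,0,0],[0,0,0]]' --hand '[0.35,0.35,0.35,0.35]'

```text
time_s: 20.17
ee_pos: [570.4, -183.6, 105.3]
ee_rot: [180.0, 0.0, 170.0]
force: [-0.5, 0.4, 1.3]
gripper_width: 45.6
gripper_force: 30.0
```

>>> apply_moves --delta_pos '[[0,0,-0.003],[0,0,-0.005],[0,0,-0.005]]' --rot '[[0,0,0],[0,0,0],[0,0,0]]' --hand '[0.35,0.35,0.35]'

```text
time_s: 20.42
ee_pos: [570.4, -183.6, 105.2]
ee_rot: [-180.0, 0.0, 170.0]
force: [-2.0, 1.1, 5.1]
gripper_width: 45.9
gripper_force: 30.0
```

Contact. Release, then rise and back off.

>>> apply_moves --delta_pos '[[0,0,0],[0,0,0],[0,0,0],[0,0,0],[0,0,0],[0,0,0.01],[0,0,0.02]]' --rot '[[0,0,0],[0,0,0],[0,0,0],[0,0,0],[0,0,0],[0,0,0],[0,0,0]]' --hand '[0.51,0.53,0.56,0.6,0.65,0.65,0.65]'

```text
time_s: 21.0
ee_pos: [570.3, -183.6, 106.8]
ee_rot: [180.0, -0.0, 170.0]
force: [-0.3, 0.1, 0.2]
gripper_width: 59.0
gripper_force: 0.0
```

>>> apply_moves --delta_pos '[[0,0,0.05],[0,0,0.2],[0,0,0.45],[0,0,0.7],[-0.3,0,0.8],[-0.6,0,0.8],[-0.9,0,0.8],[-1,0,0.8],[-1,0,0.8]]' --rot '[[0,0,0],[0,0,0],[0,0,0],[0,0,0],[0,0,0],[0,0,0],[0,0,0],[0,0,0],[0,0,0]]' --hand '[0.65,0.65,0.65,0.65,0.65,0.65,0.65,0.65,0.65]'

```text
time_s: 21.75
ee_pos: [447.8, -183.4, 203.8]
ee_rot: [-180.0, -0.0, 169.9]
force: [0.2, -0.9, 0.1]
gripper_width: 59.3
gripper_force: 0.0
```

>>> apply_moves --delta_pos '[[-0.1,0.3,0],[-0.2,0.6,0],[-0.3,0.9,0],[-0.3,1,0],[-0.3,1,0]]' --rot '[[0,0,0],[0,0,0],[0,0,0],[0,0,0],[0,0,0]]' --hand '[0.65,0.65,0.65,0.65,0.65]'

```text
time_s: 22.17
ee_pos: [415.4, -61.3, 203.5]
ee_rot: [179.9, 0.1, 170.2]
force: [0.2, -0.3, -0.5]
gripper_width: 59.5
gripper_force: 0.0
```

Run:
```python
from h import *
t=viewer.grab_frame("top");c=viewer.grab_frame("scene");save(t,"f1.png")
for p,n in((t,"t"),(c,"c")):
  for q,z in(("carrier_bottom",104),("carrier_top",35),("hotplate",104)):
    for r in spotter.landmark_of(p,q)[:3]: print(n,q,r["position"],round(r["score"],2),at_z(p,r["position"],z).round(0))
  for r in spotter.trace(p,"carrier_bottom")[:3]: print(n,r["box"],round(r["score"],2),[at_z(p,x,114).round(0)[:2].tolist() for x in cv2.boxPoints(cv2.minAreaRect(np.argwhere(r["mask"])[:,::-1].astype("f4")))])
```

```text
t carrier_bottom [483.8, 169.5] 0.75 [ 616. -192.  104.]
t carrier_bottom [182.0, 225.4] 0.65 [444. 630. 104.]
t carrier_top [322.6, 177.6] 0.63 [601. 253.  35.]
t hotplate [481.7, 170.3] 0.94 [ 613. -186.  104.]
t [483.2, 169.7, 23.8, 39.5] 0.68 [[557.0, -157.0], [671.0, -178.0], [665.0, -226.0], [551.0, -204.0]]
t [181.2, 226.7, 16.8, 39.7] 0.61 [[492.0, 669.0], [501.0, 626.0], [401.0, 598.0], [392.0, 640.0]]
c carrier_bottom [250.6, 346.6] 0.78 [403. 725. 104.]
c carrier_bottom [359.1, 139.2] 0.57 [ 619. -189.  104.]
c carrier_top [303.4, 220.2] 0.5 [580. 263.  35.]
c hotplate [360.8, 141.7] 0.65 [ 605. -175.  104.]
c hotplate [303.0, 218.5] 0.57 [538. 327. 104.]
c [362.4, 137.6, 27.9, 16.7] 0.74 [[656.0, -156.0], [681.0, -227.0], [555.0, -214.0], [536.0, -146.0]]
c [249.0, 342.8, 47.7, 31.6] 0.6 [[444.0, 759.0], [466.0, 718.0], [359.0, 692.0], [342.0, 733.0]]
c [303.2, 214.6, 23.8, 10.7] 0.19 [[577.0, 349.0], [592.0, 301.0], [502.0, 312.0], [490.0, 358.0]]
```

The carrier lies flat at about (611,-191) against a plate centre of about (611,-188), so it's in the middle. The magazine stack is in place and the robot is clear.

```bash
python3 -c "
from workcell import env
print(env.job_done())"
```

```text
the job is handed in; nothing more can be done
None
```

The bottom carrier was pulled out and set down gently, flat on the middle of the hotplate's top plate (about 3 mm off centre by my measurement), with one stop on the bench's front edge to regrip it; the other two carriers are still in the magazine, and I handed the job in at about 22 s.

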